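Wind a sample cartridge home with a removable crank

ROBOT

A 6-joint arm with a two-finger parallel gripper is mounted at the origin on the work surface. World frame = base frame: x ahead of the robot, y to its left, z up, the work surface at z = 0. Lengths are in mm, angles in rad, forces in N, time in s.
With the tool pointing down it reaches from about 325 to 875 mm from the base axis. Payload 4.4 kg.
Tool frame: the origin (TCP) lies on the centre line of the jaws, within the pads' length; the fingertips stand ahead of it and the grasp point (between the pads) lies 6 mm ahead of it (ctrl.tcp_to_tips is the z of the fingertips in the tool frame, in mm); z points along the fingers, y is the line along which they close (so a half turn about z gives the same grasp; the last joint's range is limited). The gripper opens to 85 mm and grips with 20 to 120 N. Pads are 22 mm wide; open, the fingers measure 114 mm over their backs; the gripper's body (76 mm by 85 mm) begins 54 mm behind the grasp point. The pads swing forward as they close: fully open they stand 13 mm farther back than shut.
Start: joints at [1.185, 0.207, 1.542, -0, 1.393, -0.15], TCP at [134.342, 559.088, 256.282] pointing down, gripper open.
Joint ranges: [-2.73, 2.73], [-0.86, 2.22], [0.23, 2.46], [-1.11, 4.25], [0.08, 2.63], [-2.82, 2.82]. Speed limits (rad/s): [2.79, 2.79, 3.14, 3.14, 3.14, 3.14].

INTERFACE

Orientations are given as a 3x3 rotation matrix whose columns are the frame's x, y, z axes.
In Python, from plant import ctrl, sensors, optics gives the robot as it stands. Calls block until the motion is done:
- ctrl.move_ptp(position, orientation): joint-space move of the TCP to a pose.
- ctrl.move_l(position, rot=None, vel=150, threshold=None): straight line of the TCP; rot=None keeps the orientation; vel is the mean speed in mm/s. With threshold (N) it stops when the force on the tool has changed by that much, and returns True; else False.
- ctrl.set_joints(angles): joint-space move.
- ctrl.gripper_to(opening, force=None): finger opening in mm; force is the grip in N (None keeps the last); returns when the fingers have stopped.
- ctrl.hold(seconds).
- ctrl.solve_ik(position, orientation): joint angles nearest the present ones, or None.
- sensors.read_state(): the state.
- optics.grab_frame(name): name is "scene" or "side" or "wrist"; returns (picture, depth): 384x512x3 uint8, red, green, blue; 384x512 float32, mm along the optical axis (not along the pixel's ray), 0 where there is no reading.
- optics.camera_params(name): a dict with "mtx" (3x3 intrinsics, pixels), "R" (3x3) and "t" (3): a world point X has camera coordinates R X + t; the wrist camera has in their place "T_tool_cam" (4x4, takes a point from camera to tool coordinates, whose origin is the TCP and whose axes are the flange's). Camera axes: x right, y down, z forward; pixel columns grow to the right and rows downward; lengths in mm; the calibration is good to about 2 mm. A picture is of the moment at which its call begins: read the wrist's pose just before it. camera_params takes no time and is no camera call.
A pose or a line that the arm cannot do raises ctrl.MotionError and nothing moves.
- ctrl.finish_job(): hands the job in; it is judged then, once.
The state is a dict: "t": time; "q": joint angles; "qvel": joint speeds; "tau": joint torques, N m; "eef_pos": TCP position; "eef_rot": TCP orientation; "force": force on the tool from outside, world axes, zero at the start; "wrist_torque": the same for the moment, N m; "grip_width": finger opening in mm; "grasp_force": force on a finger pad.
Only numpy, scipy, OpenCV 4.12 (cv2) and the standard library are available. Lean on these libraries where they do the work, as an engineer would, in place of code of your own. Each camera call takes 0.05 s, during which the arm holds its last target. There are 200 camera calls.

TASK

Pick up the crank with the square hub, fit it from above all the way down onto the square shaft of the slide table, then wind it clockwise by its knob until the nose of the black cartridge is home in the inlet trough. Leave the crank sitting on the shaft, let go of it, and leave the glass bubbler standing where it is.

Things in the scene. Friction and masses are not known exactly. Their poses are not given: they have to be found in the camera images.
- crank: Crank lying flat, 0.33 kg, sizes in mm. Origin: centre of hub underside; x along arm to knob, z up. Hub: SQUARE block 36x36x38 high, sides along x, y, with 22 square through hole. Arm 18 wide, 10 thick, flush with underside, to x=76. Knob: upright, 20 round, at x=65, z 11 to 57; spins freely on its own axis, so may be held firmly while winding. Not the look-alike with ROUND hub and 10 round bore.
- shaft_top (a point): Centre of the top of the upright 18 mm square shaft, 100 mm above cart; axes turn with it, x, y across flats. It stands 34 out of a grey housing 72x72, top 66 above cart; its last 10 taper to 8 square. Fitted hub rests on the housing, shaft end 4 below hub top; any quarter turn fits, 2 play per side, 14 deg in turning. About 2 N at the knob turns it; it stays put. Rest of slide is under 62 high.
- carriage (a joint): Travel (m) of the carriage with the black cartridge (34 mm thick, 80 long; nose 16 thick, 30 long) from the shaft's housing to the inlet, an aluminium trough 30 deep, open on top. Shaft clockwise, seen from above, advances it 36 mm a turn. 0: beside the housing; 0.045: nose tip at trough mouth; 0.075: nose at trough end, firm stop. Starts at 0 to 0.020; home is 0.060 or more.
- bubbler: Bystander: glass bubbler flask 137 mm high on a 60 mm round foot, white cap, standing upright. Origin: centre of its underside, z up.
Not all that is in view belongs to the job. What is shaped like the crank but turquoise or yellow is not meant.

How it is judged:
By the outcome, as a careful person would: the job done as asked, in the order asked, and still so for the second after the job is handed in, with the robot touching nothing.
It also fails if it takes over 72 s, if anything falls off the work surface, if the arm or the gripper's body presses on something with over 40 N, if the wrist force passes 120 N, or if a joint passes its speed limit or range.

## Working session

There is one attempt and no reset: what is moved stays moved. The work goes in short steps, each a Python script; the robot and the scene stay as the last script left them, time stands still between calls to the robot, and variables do not carry over. Pictures are saved under pics/ and viewed, at most 10 in all, crops included, and the job is handed in when it is done.

```bash
ls; mkdir -p pics; python3 - <<'E'
from plant import ctrl,sensors,optics
import cv2,numpy as np
s=sensors.read_state();print(s['t'],ctrl.tcp_to_tips)
for n in("scene","side"):
    p,d=optics.grab_frame(n);np.savez(f"{n}.npz",p=p,d=d)
    c=optics.camera_params(n);print(n,c['mtx'].tolist(),(-c['R'].T@c['t']).round(),c['R'].round(2).tolist())
    cv2.imwrite(f"pics/{n}.png",cv2.resize(p[:,:,::-1],(800,600)))
E
```

```text
pics
0.0 25.0
scene [[455.6469195333762, 0.0, 261.3334068587471], [0.0, 455.6469195333762, 196.4315964413864], [0.0, 0.0, 1.0]] [1001. -815.  803.] [[0.87, 0.49, 0.01], [0.29, -0.5, -0.81], [-0.39, 0.71, -0.58]]
side [[378.12155649578045, 0.0, 250.32857716090393], [0.0, 378.12155649578045, 188.00183378551145], [0.0, 0.0, 1.0]] [ 124. -625.  715.] [[0.84, -0.54, -0.02], [-0.35, -0.53, -0.78], [0.41, 0.66, -0.63]]
```

View pics/scene.png

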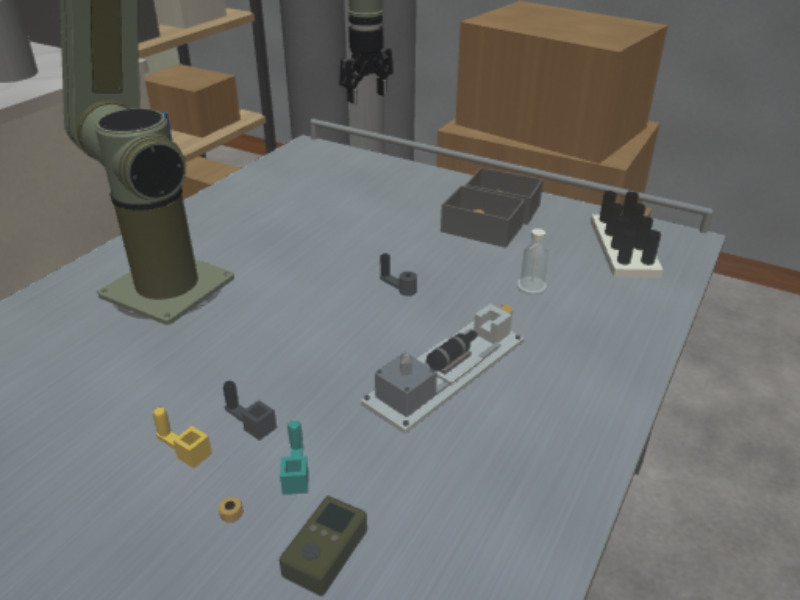

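View pics/side.png

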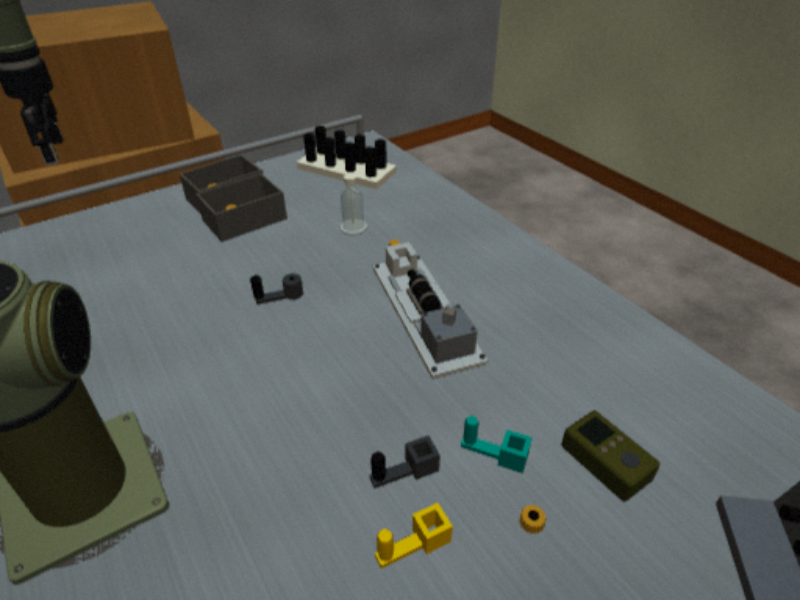

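Candidates (scene, 800x600): square dark hub (260,420), round dark hub (407,283), yellow (193,446) and turquoise (294,475). The dark one with the square hub at (260,420), side view (423,456), fits. I'll confirm it in a crop and get rough positions.

```bash
cat >h.py <<'E'
from plant import ctrl,sensors,optics
import cv2,numpy as np
def cam(n):
    c=optics.camera_params(n)
    if 'R' in c: return c['mtx'],c['R'].T,-c['R'].T@c['t']
    s=sensors.read_state();T=np.array(c['T_tool_cam']);E=np.array(s['eef_rot'])
    return c['mtx'],E@T[:3,:3],E@T[:3,3]+np.array(s['eef_pos'])
def ray(c,uv,z):
    K,A,o=c;d=A@np.linalg.solve(K,[uv[0],uv[1],1.]);return o+d*(z-o[2])/d[2]
def cloud(c,d):
    K,A,o=c;v,u=np.mgrid[:d.shape[0],:d.shape[1]]
    P=np.stack([(u-K[0,2])/K[0,0]*d,(v-K[1,2])/K[1,1]*d,d],-1);return P@A.T+o
def down(yaw):  # tool x axis at yaw, z down
    c,s=np.cos(yaw),np.sin(yaw);return np.array([[c,s,0],[s,-c,0],[0,0,-1.]])
E
python3 - <<'E'
from h import *
f=np.load('scene.npz');g=np.load('side.npz')
for n,k,L in(("scene",f,dict(hub=(260,408,38),knob=(230,384,57),shaft=(405,354,110),bub=(538,234,137),trough=(493,312,50))),("side",g,dict(hub=(422,442,38),knob=(378,456,57),shaft=(449,309,110),bub=(350,179,137),trough=(400,248,50)))):
    c=cam(n);P=cloud(c,k['d'])
    for a,(u,v,z) in L.items():
        u*=.64;v*=.64;print(n,a,P[int(v),int(u)].round(),ray(c,(u,v),z).round())
print(optics.camera_params('wrist'), sensors.read_state()['eef_rot'])
a=cv2.resize(f['p'][235:285,135:185],(400,400),interpolation=2);b=cv2.resize(g['p'][268:318,230:290],(400,400),interpolation=2)
cv2.imwrite('pics/crop.png',np.hstack([a,b])[:,:,::-1])
E
```

```text
scene hub [ 408. -213.   28.] [ 417. -221.   38.]
scene knob [ 353. -213.   56.] [ 356. -216.   57.]
scene shaft [581. -58.  98.] [589. -72. 110.]
scene bub [639. 362. 125.] [648. 336. 137.]
scene trough [632. 173.  54.] [633. 176.  50.]
side hub [ 424. -212.   37.] [ 422. -214.   38.]
side knob [ 352. -209.   56.] [ 352. -213.   57.]
side shaft [580. -59.  98.] [570. -73. 110.]
side bub [636. 361. 127.] [626. 341. 137.]
side trough [644. 183.  53.] [644. 183.  50.]
{'mtx': array([[303.52656731,   0.        , 256.55318195],
       [  0.        , 303.52656731, 185.59970544],
       [  0.        ,   0.        ,   1.        ]]), 'T_tool_cam': array([[ 1.33056996e-04, -9.48121560e-01, -3.17907991e-01,
         8.12300963e+01],
       [ 9.99999750e-01,  3.46951049e-04, -6.16199695e-04,
        -2.43024773e-01],
       [ 6.94530727e-04, -3.17907829e-01,  9.48121369e-01,
        -1.18922737e+02],
       [ 0.00000000e+00,  0.00000000e+00,  0.00000000e+00,
         1.00000000e+00]])} [[-9.72323033e-01  2.33639131e-01 -8.21717303e-04]
 [ 2.33640319e-01  9.72321169e-01 -1.93520983e-03]
 [ 3.46832384e-04 -2.07363539e-03 -9.99997790e-01]]
```

View pics/crop.png

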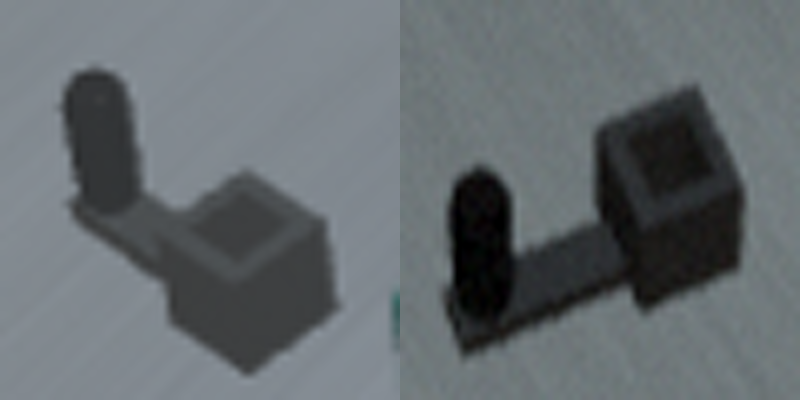

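Confirmed: the crop shows a square block with a square hole at scene (260,420). Next are wrist views over the crank and the shaft.

```bash
python3 - <<'E'
from h import *
im=[]
for n,p in(("shaft",(580,-61,235)),("crank",(400,-212,190))):
    ctrl.move_ptp(p,down(np.pi));ctrl.hold(.3)
    K,A,o=cam('wrist');a,d=optics.grab_frame('wrist');np.savez(n+'.npz',p=a,d=d,K=K,A=A,o=o)
    im.append(cv2.resize(a,(400,300),interpolation=cv2.INTER_AREA) if 0 else a)
s=sensors.read_state();print(s['t'],s['eef_pos'],s['q'])
cv2.imwrite('pics/w1.png',cv2.resize(np.vstack(im),None,fx=.78,fy=.78)[:,:,::-1])
E
```

```text
4.45 [ 400.62445983 -211.66857336  190.13533178] [-6.77516463e-01  1.28010125e-02  1.90073632e+00  6.45258361e-05
  1.22776679e+00 -2.24966357e+00]
```

View pics/w1.png

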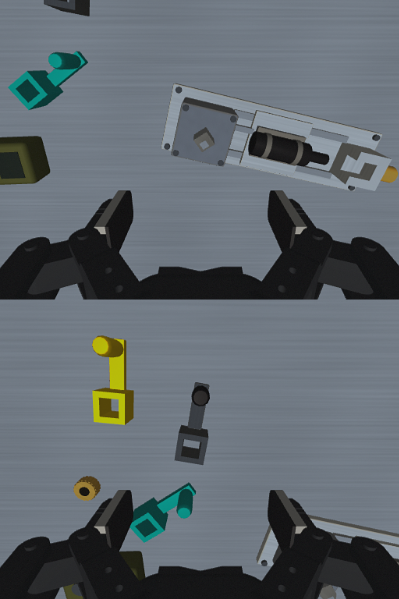

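Upper half (shaft view): shaft at about (204,140), nose at (328,159), trough at (350,160). Lower half: square dark crank, hub (192,450), knob (200,395), with neighbours clear of the finger paths. Measuring with depth and masks.

```bash
python3 - <<'E'
from h import *
def rect(m,P,lbl,c=None,z=None):
    m=m.astype(np.uint8);n,L,st,ce=cv2.connectedComponentsWithStats(m)
    i=1+np.argmax(st[1:,4]);k=L==i
    q=P[k];r=cv2.minAreaRect(q[:,:2].astype(np.float32));print(lbl,k.sum(),'mean',q.mean(0).round(1),'rect',np.round(r[0],1),np.round(r[1],1),round(r[2],1),'z',np.percentile(q[:,2],[5,50,95]).round(1));return k
f=np.load('crank.npz');P=cloud((f['K'],f['A'],f['o']),f['d']);X,Y,Z=P[...,0],P[...,1],P[...,2]
near=(abs(X-400)<70)&(abs(Y+212)<35)&(f['d']>0)&(f['p'].max(2)<110)&(f['p'].max(2).astype(int)-f['p'].min(2)<30)
rect(near&(Z>30)&(Z<45)&(X>390),P,'hubtop');rect(near&(Z>52)&(Z<64),P,'knobtop');rect(near&(Z>6)&(Z<14),P,'arm')
g=np.load('shaft.npz');P=cloud((g['K'],g['A'],g['o']),g['d']);X,Y,Z=P[...,0],P[...,1],P[...,2]
n2=(np.hypot(X-580,Y+61)<60)&(g['d']>0)
rect(n2&(Z>97)&(Z<106),P,'shafttop');k=rect(n2&(Z>70)&(Z<106),P,'shaftall');rect(n2&(Z>62)&(Z<69.5),P,'housing')
rect((abs(X-620)<150)&(abs(Y-60)<250)&(Z>3)&(Z<14)&(g['d']>0),P,'base')
cv2.imwrite('pics/w2.png',np.hstack([cv2.resize(g['p'][140:220,220:300],(400,400),interpolation=2),cv2.resize(f['p'][90:220,190:320],(400,400),interpolation=2)])[:,:,::-1])
E
```

```text
hubtop 1054 mean [ 414.5 -223.2   38.5] rect [ 415.6 -223.4] [36.  36.9] 80.2 z [32.6 39.1 40.3]
knobtop 434 mean [ 351.  -212.1   57.3] rect [ 351.6 -212.2] [18.8 19.3] 21.9 z [53.1 57.9 59.2]
arm 615 mean [ 383.3 -217.9   11.2] rect [ 381.  -217.3] [35.8 35.4] 79.8 z [ 9.9 11.3 12.6]
shafttop 183 mean [581.9 -56.9 100. ] rect [582.4 -56.8] [13.3 12.8] 31.6 z [ 97.3 100.5 102.1]
shaftall 524 mean [579.8 -57.1  92.3] rect [582.9 -57. ] [18.4 18.3] 33.5 z [ 73.9  94.4 101.6]
housing 4525 mean [580.  -56.9  67.1] rect [582.9 -56.8] [72.1 72.1] 76.7 z [65.8 67.2 68.4]
base 4088 mean [569.4  29.6  12.7] rect [607.3  45.2] [320.1 100.2] 76.7 z [11.1 12.9 13.9]
```

View pics/w2.png

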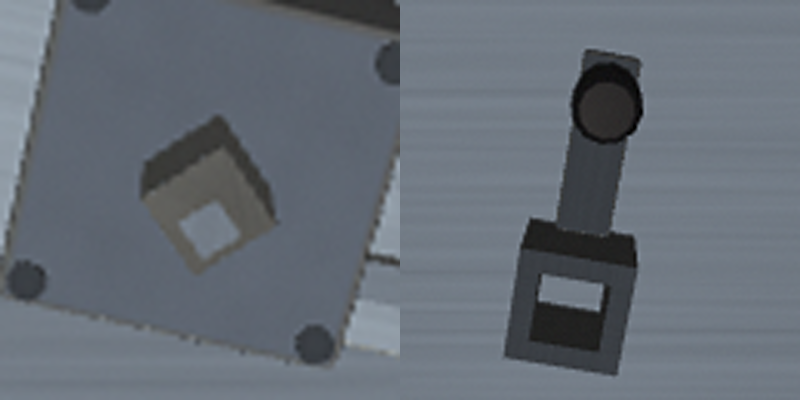

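Hub at (415.6,-223.4), yaw 170°. Shaft at (582.7,-56.9), flats at about 33° mod 90, housing top about 66. Picking and lowering onto the shaft at crank yaw 123°.

```bash
python3 - <<'E'
from h import *
r=np.radians
def st(l):
    s=sensors.read_state();print(l,round(s['t'],2),np.round(s['eef_pos'],1),'F',np.round(s['force'],1),'w',round(s['grip_width'],1),'g',round(s['grasp_force'],1))
ctrl.gripper_to(62,60)
R=down(r(170.1))
ctrl.move_ptp((415.6,-223.4,110),R)
print(ctrl.move_l((415.6,-223.4,30),vel=80,threshold=15));st('down')
ctrl.gripper_to(20,60);st('grip')
ctrl.move_l((415.6,-223.4,165),vel=120);st('lift')
R=down(r(123))
ctrl.move_ptp((582.7,-56.9,165),R);ctrl.hold(.3);st('over')
a,d=optics.grab_frame('scene');b,_=optics.grab_frame('wrist')
c,_=optics.grab_frame('side')
cv2.imwrite('pics/over.png',np.hstack([cv2.resize(a[130:290,190:350],(400,400)),cv2.resize(c[110:270,210:370],(400,400))])[:,:,::-1])
E
```

```text
False
down 6.39 [ 416.1 -223.8   30.5] F [ 0.4  0.1 -0.1] w 62.0 g 0.0
grip 6.74 [ 416.3 -223.8   30.8] F [-0.2  0.7  4.2] w 35.5 g 61.1
lift 8.02 [ 414.9 -222.9  164. ] F [-0.2  0.3 -4.7] w 35.4 g 60.3
over 9.47 [582.5 -57.6 165.1] F [-0.2  0.5 -4.7] w 35.2 g 60.1
```

View pics/over.png

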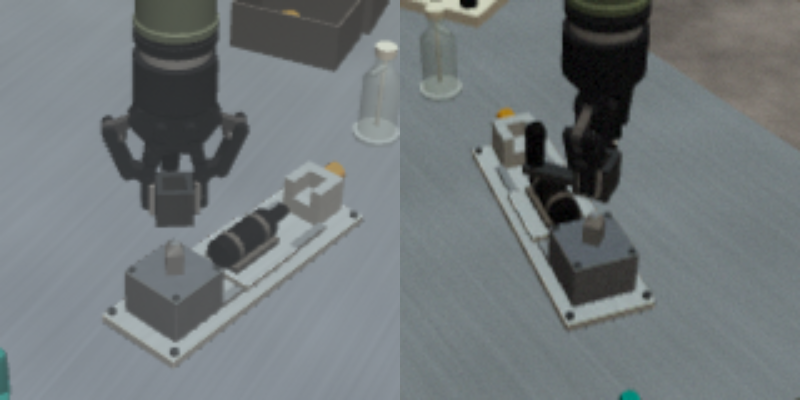

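The crank is held level with its hub at left (175,198), right (600,180), above the shaft at left (174,257), right (593,228). Lowering.

```bash
cat >>h.py <<'E'
def st(l):
    s=sensors.read_state();print(l,round(s['t'],2),np.round(s['eef_pos'],1),'F',np.round(s['force'],1),'M',np.round(s['wrist_torque'],2),'w',round(s['grip_width'],1),'g',round(s['grasp_force'],1))
E
python3 - <<'E'
from h import *
ctrl.move_l((582.7,-56.9,140),vel=100)
hit=ctrl.move_l((582.7,-56.9,95),vel=40,threshold=10);print(hit);st('low')
E
```

```text
True
low 11.02 [582.3 -56.8  96.8] F [-0.3  0.4  4.9] M [ 0.02 -0.06 -0.05] w 35.3 g 61.1
```

Seated: contact came at hub underside ≈ 66 mm, with no side load. Release, back off, and measure the knob and the cartridge.

```bash
python3 - <<'E'
from h import *
ctrl.gripper_to(62,40);ctrl.move_l((582.7,-56.9,165),vel=120)
ctrl.move_ptp((600,10,245),down(np.radians(180)));ctrl.hold(.2)
K,A,o=cam('wrist');a,d=optics.grab_frame('wrist');np.savez('fit.npz',p=a,d=d,K=K,A=A,o=o)
P=cloud((K,A,o),d);X,Y,Z=P[...,0],P[...,1],P[...,2];st('')
def rect(m,l):
    n,L,s,c=cv2.connectedComponentsWithStats(m.astype(np.uint8));k=L==1+np.argmax(s[1:,4]);q=P[k]
    r=cv2.minAreaRect(q[:,:2].astype(np.float32));print(l,k.sum(),np.round(r[0],1),np.round(r[1],1),round(r[2],1),np.median(q[:,2]).round(1))
nr=np.hypot(X-582.7,Y+57)<85
rect(nr&(Z>119)&(Z<128),'knob');rect(nr&(Z>101)&(Z<110),'hub')
cv2.imwrite('pics/fit.png',cv2.resize(a,(800,600))[:,:,::-1])
E
```

```text
13.23 [599.6   9.6 244.1] F [-0.7 -0.5 -0.3] M [ 0.03 -0.01 -0.02] w 62.1 g 0.0
knob 456 [547.2  -2. ] [18.2 18.9] 88.7 124.0
hub 1151 [582.1 -56.8] [35.9 36.6] 32.7 105.3
```

View pics/fit.png

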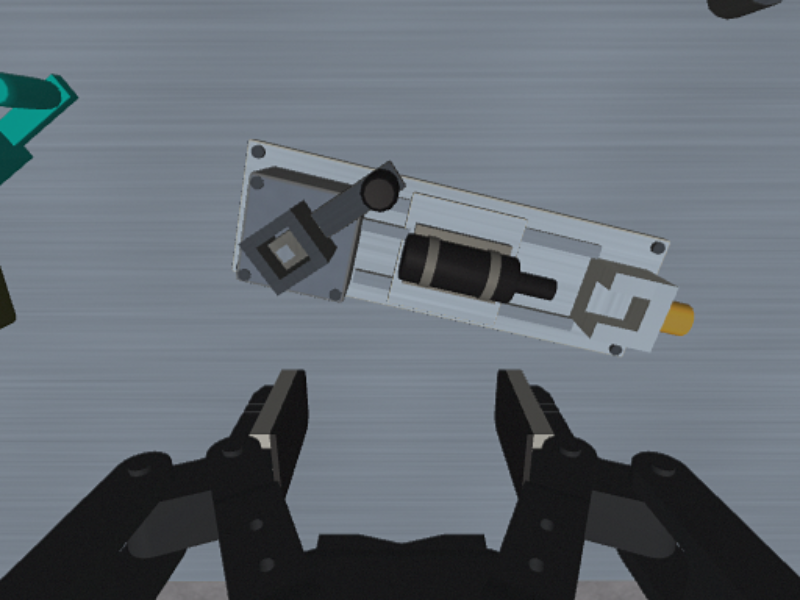

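Fitted: hub at (285,250) in the 800x600 view, knob at (380,190), nose tip at (556,288) and trough mouth near (590,285). Estimating the travel left, then gripping the knob and winding the first half turn with force monitoring.

```bash
cat >>h.py <<'E'
C=np.array([582.4,-56.9]);AX=np.array([np.cos(np.radians(76.7)),np.sin(np.radians(76.7))])
def wind(a0,a1,z,step=15,vel=60,lim=22):
    a=a0;R=down(np.radians(123));log=[]
    while a>a1+.1:
        a=max(a-step,a1);t=np.radians(a);u=np.array([np.cos(t),np.sin(t)])
        hit=ctrl.move_l((*(C+65*u),z),R,vel=vel,threshold=lim)
        s=sensors.read_state();F=np.array(s['force']);tg=F[0]*u[1]*-1+F[1]*u[0];log.append((round(tg,1),round(F[:2]@u,1),round(F[2],1)))
        if hit or abs(tg)>lim: print('STOP',a,log[-1]);break
    p=np.array(s['eef_pos'])[:2]-C;ang=np.degrees(np.arctan2(p[1],p[0]));print('cmd',a,'real',ang.round(1),'t',s['t'],log[::3],'w',s['grip_width']);return a
E
python3 - <<'E'
from h import *
f=np.load('fit.npz');c=(f['K'],f['A'],f['o']);P=cloud(c,f['d'])
s=(P[...,:2]-C)@AX;l=(P[...,:2]-C)@[-AX[1],AX[0]];Z=P[...,2];dk=f['p'].max(2)<70
m=dk&(abs(l)<14)&(Z>22)&(Z<66)&(s>45)&(s<260)
for w in (7,14): 
    k=m&(abs(l)<w);print('dark s',np.percentile(s[k],[0.5,50,99.5]).round(1),'z',np.percentile(Z[k],[5,95]).round(1))
k=(abs(l)<30)&(Z>46)&(Z<60)&(s>150)&(f['p'].min(2)>110);print('trough s',np.percentile(s[k],[.5,2,98,99.5]).round(1),np.median(Z[k]))
k=(abs(l)<6)&(s>100)&(s<240)
print([(b,int(np.median(Z[k&(abs(s-b)<2)]))) for b in range(110,236,5) if (k&(abs(s-b)<2)).any()])
R=down(np.radians(123))
ctrl.gripper_to(40,40);ctrl.move_ptp((547.1,-2.2,165),R)
print(ctrl.move_l((547.1,-2.2,117),vel=80,threshold=12));st('dn')
ctrl.gripper_to(8,40);st('grip')
wind(123,-57,117)
E
```

```text
dark s [ 68.4 119.8 176.8] z [47.5 60.7]
dark s [ 68.4 113.7 176.7] z [48.3 60.5]
trough s [210.1 211.2 254.5 255.3] 57.16475662026164
[(110, 277), (115, 278), (120, 283), (125, 285), (130, 281), (135, 60), (140, 59), (145, 59), (150, 50), (155, 50), (160, 49), (165, 49), (170, 49), (175, 49), (180, 13), (185, 13), (190, 13), (195, 13), (200, 12), (205, 13), (210, 24), (215, 35), (220, 35), (225, 35), (230, 35), (235, 35)]
False
dn 15.24 [547.3  -2.2 117. ] F [ 0.1 -0.6 -0.6] M [ 0.02 -0.03  0.02] w 39.9 g 0.0
grip 15.55 [547.7  -2.3 117.9] F [-0.5 -0.3  2.2] M [ 0.02  0.05 -0.04] w 18.8 g 39.1
cmd -57 real -57.2 t 20.75 [(np.float64(-0.1), np.float64(-0.2), np.float64(3.3)), (np.float64(2.7), np.float64(-0.6), np.float64(6.8)), (np.float64(1.7), np.float64(1.4), np.float64(4.0)), (np.float64(1.8), np.float64(4.2), np.float64(5.8))] w 18.458193386658944
```

Gap from nose to mouth was 33 mm, so the start was about 0.012. A total of 595° brings it to about 0.070. Continuing.

```bash
python3 - <<'E'
from h import *
wind(-57,-471,117);st('end')
a,d=optics.grab_frame('scene');c,_=optics.grab_frame('side')
cv2.imwrite('pics/wound.png',np.hstack([cv2.resize(a[160:290,220:350],(400,400)),cv2.resize(c[130:260,220:350],(400,400))])[:,:,::-1])
E
```

```text
cmd -471 real -111.1 t 32.7667 [(np.float64(1.2), np.float64(1.1), np.float64(6.7)), (np.float64(3.0), np.float64(-1.9), np.float64(7.2)), (np.float64(1.1), np.float64(-4.6), np.float64(4.9)), (np.float64(2.7), np.float64(-4.4), np.float64(7.0)), (np.float64(6.1), np.float64(-1.1), np.float64(13.7)), (np.float64(4.8), np.float64(2.4), np.float64(11.4)), (np.float64(2.6), np.float64(5.4), np.float64(6.6)), (np.float64(2.1), np.float64(4.4), np.float64(5.6)), (np.float64(2.0), np.float64(2.3), np.float64(7.1)), (np.float64(2.2), np.float64(-1.0), np.float64(6.8))] w 18.767586460947467
end 32.77 [ 558.9 -117.6  117.6] F [2.4 0.1 6.8] M [ 0.17 -0.58 -0.02] w 18.8 g 39.9
```

View pics/wound.png

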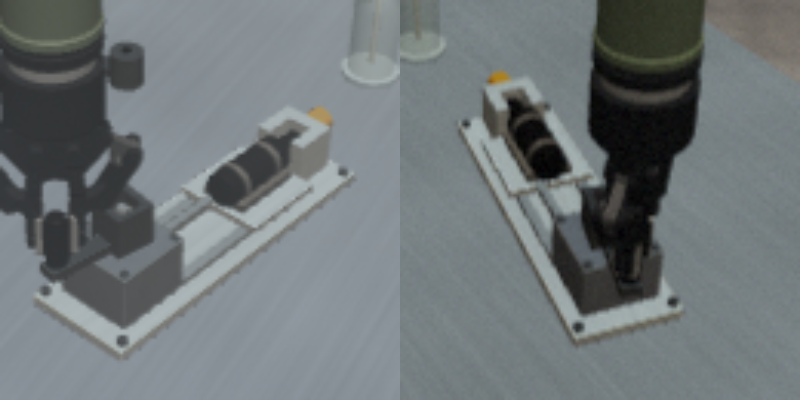

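The nose is inside the trough (left (290,140), right (515,110)) and the hub is down on the housing. Releasing and verifying.

```bash
python3 - <<'E'
from h import *
ctrl.gripper_to(36);p=sensors.read_state()['eef_pos'];ctrl.move_l((p[0],p[1],180),vel=100)
ctrl.move_ptp((600,10,245),down(np.pi));ctrl.hold(.3);st('')
c=cam('wrist');a,d=optics.grab_frame('wrist');P=cloud(c,d)
s=(P[...,:2]-C)@AX;l=(P[...,:2]-C)@[-AX[1],AX[0]];Z=P[...,2];dk=a.max(2)<70
k=dk&(abs(l)<7)&(Z>44)&(Z<66)&(s>45)&(s<260);print('cart s',np.percentile(s[k],[.5,99.5]).round(1))
k=(abs(l)<30)&(Z>46)&(Z<60)&(s>150)&(a.min(2)>110);print('trough',np.percentile(s[k],[.5,99.5]).round(1))
X,Y=P[...,0],P[...,1];k=(np.hypot(X-C[0],Y-C[1])<22)&(Z>100)&(Z<112);print('hub',P[k].mean(0).round(1),np.median(Z[k]))
cv2.imwrite('pics/final.png',cv2.resize(a,(800,600))[:,:,::-1])
E
```

```text
35.02 [599.6   9.1 244.3] F [0.5 0.2 0.5] M [ 0.02 -0.03 -0.01] w 36.1 g 0.0
cart s [126.2 235.6]
trough [210.3 255.4]
hub [582.2 -56.9 104.7] 105.24173257447359
```

View pics/final.png

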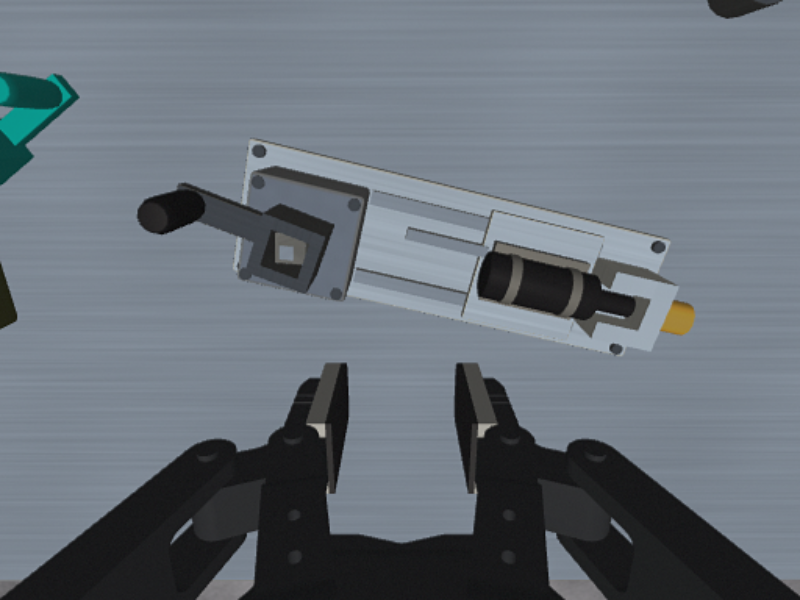

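Nose tip at (632,308) is about 25 mm into the trough, so travel is about 0.070. The crank is seated at the same height (105.2 vs 105.3) and the gripper is clear. Handing in.

```bash
python3 -c "
from plant import ctrl
print(ctrl.finish_job())"
```

```text
the job is handed in; nothing more can be done
None
```

I handed the job in at about 35 s: the square-hub crank is fully down on the shaft and released, the cartridge nose is home at about 0.070 m by camera measurement, and the arm never went near the bubbler.

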